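# Hold the check weight ready over the bench scale

## Task

The bench scale is about to be checked. Open the lid of the wooden weight case all the way back until it rests on its stop, lift the largest weight out of its well and bring it, upright all the way, over the middle of the scale's platform. Finish still holding it there, level and still, a few centimetres above the platform, and leave the scale untouched, the lid resting open and everything else where it is.

Things in the scene. Friction and masses are not known exactly. Their poses are not given: they have to be found in the camera images.
- case: wooden weight case, fixed, 140 mm deep (x), 240 wide (y); base 58 mm high, 106 with the shut lid. Origin: centre of underside; -x front, +x hinge side. In the base a cloth-covered block (top 52 mm up) has a row of wells, 30 mm deep, floors 22 mm above the bench: large weight at y +75 mm, middle ones at +15 and -38, small one at -82 (all x 0). Clasps already undone
- lid (a joint): lid angle in rad: 0 shut, grows as the front edge rises, 1.75 (100 degrees) on its stop. The lid is a hollow shell 140 x 240 x 48 mm, walls 8 mm, 0.35 kg; shut, it hides the weights. Hinge friction 0.06 Nm: let go below 0.9 it falls shut, from 0.9 to 1.3 it stays, past 1.35 it sinks back on the stop. Lifting it by the pull takes about 3 N; open, its top edge stands 200 mm above the bench
- lid_hinge (a point): middle of the hinge line, which runs along the case's y axis on its rear (+x) rim, 58 mm above the bench
- lid_pull (a point): middle of the lid's steel bar pull: round bar 12 mm thick, 100 mm long, parallel to the hinge, its centre 32 mm off the lid's top face, on a post at each end. With the lid shut it lies 100 mm in front of the hinge line and 138 mm above the bench; it moves with the lid
- weight_large: largest check weight, steel, 0.5 kg, 71 mm tall: cylinder 38 mm across and 48 high, on it a neck 17 across and 5 high, on top a knob 22 across and 18 high (53 to 71 mm above the underside). Origin: centre of underside, z along its axis. It stands in its well with 1.5 mm of play all round, the knob above the rim of the case's base
- weight_mid_a: middle check weight, steel, 0.2 kg, 28 mm across and 53 mm tall, in its well next to the largest. Origin: centre of the underside
- weight_mid_b: second middle check weight, like the first. Origin: centre of the underside
- weight_small: small check weight, steel, 0.1 kg, 22 mm across and 42 mm tall, in its well. Origin: centre of the underside
- scale: bench scale, fixed, with a steel platform 240 mm (x) by 300 mm (y), its top 75 mm above the bench. Origin: centre of the underside at bench height. At the middle of its -y edge a column leans outward to a display head; these stand between 150 and 400 mm from the platform's middle in -y and up to 460 mm high
- platform_mid (a point): middle of the top face of the scale's platform; axes as the scale's, z up
- bottle: white plastic bottle, 72 mm across and 165 mm tall, standing on the bench between case and scale, towards the far side. Origin: centre of the underside
- vial: small amber bottle, 30 mm across and 70 mm tall, standing between case and scale. Origin: centre of the underside
- forceps: steel forceps lying on the bench between case and scale, 150 mm long, 8 mm high. Origin: underside, near the middle of its length
- jar: clear jar with a lid, 70 mm across and 80 mm tall, standing to the left of the case. Origin: centre of the underside
- marker: marker pen lying to the left of the case, 120 mm long, 14 mm thick. Origin: underside, near the middle of its length

How it is judged:
By the outcome, as a careful person would: the job done as asked, in the order asked, and still so for the second after the job is handed in, while the arm keeps its last pose, push and grip.
It also fails if it takes over 72 s, if anything falls off the work surface, if the arm or the gripper's body presses on something with over 40 N, if the wrist force passes 120 N, or if a joint passes its speed limit or range.

## Robot

A 7-joint arm with a two-finger parallel gripper is mounted at the origin on the work surface. World frame = base frame: x ahead of the robot, y to its left, z up, the work surface at z = 0. Lengths are in m, angles in rad, forces in N, time in s.
With the tool pointing down it reaches from about 0.4 to 0.875 m from the base axis. Payload 19.3 kg.
Tool frame: the origin (TCP) lies midway between the tips of the shut fingers; the grasp point (between the pads) lies 19 mm behind it; z points along the fingers, y is the line along which they close (so a half turn about z gives the same grasp; the last joint's range is limited). The gripper opens to 85 mm and grips with 20 to 120 N. Pads are 22 mm wide; open, the fingers measure 114 mm over their backs; the gripper's body (76 mm by 85 mm) begins 54 mm behind the grasp point. The pads swing forward as they close: fully open they stand 13 mm farther back than shut.
Start: joints at [-1.227, 0.521, -0.036, 1.599, 0.021, 1.021, -0.113], TCP at [0.251, 0.572, 0.231] pointing down, gripper open.
Joint ranges: [-2.91, 2.91], [-0.3, 2.13], [-1.5, 1.42], [0.17, 2.43], [-1.26, 4.41], [0.16, 1.93], [-2.52, 2.52]. Speed limits (rad/s): [1.89, 1.89, 2.39, 2.39, 3.01, 3.01, 3.01].

## Interface

Orientations are given as [roll, pitch, yaw] about the fixed x, y, z axes, in that order (R = Rz(yaw) Ry(pitch) Rx(roll)).
In Python, from workcell import * gives the robot as it stands. The module is installed in compiled form; this text tells all that it offers.
- The arm moves only by the tool play_rows, never from a script. Its argument "deltas" is a list of rows, each a list of 7 numbers: the shift along the tool's x, y, z in units of 500 mm (1.0 is 500 mm), then the turn, a rotation vector about the tool's x, y, z in units of 120 degrees (1.0 is 120 degrees), then the closure, from 0 (fully open) to 1 (shut). A call has 1 to 10 rows; each row is the pose to reach, as a shift and turn from the pose commanded when the call began, along the tool's axes at that moment; what a row does not reach only later rows make up. A row lasts 1/10 s, in which the tool goes at most 50 mm and 8.59 degrees, less where a joint would pass 70% of its speed; a pose out of reach is approached as far as the arm can. A call with a number of a shift or a turn outside -1 to 1 is refused whole. A call with a gripper value outside its range is refused whole. The fingers move at their own pace and stop on an object; "newtons" is the grip in N (left out, the last holds). Time passes only in rows, so rows that repeat a pose let the fingers close. It gives the time, the measured TCP pose, the force, the opening and the grip force at its end, in the units of the state.
- observe(): the state, without advancing time (a new reading comes with each control period).
- grab_frame(name): name is "side" or "top"; returns the picture (420x560x3 uint8, red, green, blue); there is no depth.
- get_calibration(name): a dict with "fovy" (degrees; the focal length in pixels is half the picture's height over the tangent of half this angle, whatever the lens; pixels are square), "cx", "cy" (the principal point, pixels), "xyz" and "rotation" of the camera in the world. Camera axes: x right, y down, z forward; pixel columns grow to the right and rows downward; lengths in m; the calibration is good to about 2 mm. A picture is of the moment at which its call begins. get_calibration takes no time and is no camera call.
- job_done(): hands the job in; it is judged then, once.
The state is a dict: "clock": time; "qpos": joint angles; "qd": joint speeds; "joint_efforts": joint torques, N m; "position": TCP position; "tool_rot": TCP orientation; "force": force on the tool from outside, world axes, zero at the start; "moment": the same for the moment, N m; "grip_width": finger opening in m; "finger_force": force on a finger pad.
Only numpy, scipy, OpenCV 4.12 (cv2) and the standard library are available. Lean on these libraries where they do the work, as an engineer would, in place of code of your own. Each camera call takes 0.05 s, during which the arm holds its last target. There are 200 camera calls.

## Working session

There is one attempt and no reset: what is moved stays moved. The work goes in short steps, Python scripts to look and compute and a tool call to move; the robot and the scene stay as the last step left them, time stands still between calls to the robot, and variables do not carry over. Pictures are saved under pics/ and viewed, at most 10 in all, crops included, and the job is handed in when it is done.

Besides the shell and the picture viewer there is one more tool, called after "Call:" by a JSON object that holds its "fn" and its "kwargs", one argument or row to a line. play_rows: Moves the arm, as the interface text tells. Its arguments: {"type":"object","properties":{"deltas":{"type":"array"},"newtons":{"type":"number"}},"required":["deltas"]}

```bash
mkdir -p pics
cat > h.py <<'E'
from workcell import *
import numpy as np, cv2
from scipy.spatial.transform import Rotation as R
def cal(n):
    c=get_calibration(n); f=210/np.tan(np.radians(c["fovy"])/2)
    return c,f
def camR(c):
    r=np.array(c["rotation"],float)
    return r if r.shape==(3,3) else R.from_euler('xyz',r).as_matrix()
def ray(n,u,v,z):
    c,f=cal(n); d=camR(c)@np.array([(u-c["cx"])/f,(v-c["cy"])/f,1]); o=np.array(c["xyz"])
    return o+d*(z-o[2])/d[2]
def proj(n,p):
    c,f=cal(n); q=camR(c).T@(np.array(p)-np.array(c["xyz"])); return np.array([c["cx"]+f*q[0]/q[2],c["cy"]+f*q[1]/q[2]])
def snap(n,fn,s=1.4,crop=None):
    im=grab_frame(n)[:,:,::-1]
    if crop: im=im[crop[1]:crop[3],crop[0]:crop[2]]
    cv2.imwrite('pics/'+fn,cv2.resize(im,None,fx=s,fy=s,interpolation=cv2.INTER_CUBIC))
E
python3 - <<'E'
from h import *
for n in("side","top"):
    print(get_calibration(n)); snap(n,n+'0.png')
print(observe())
E
```

```text
{'fovy': 55.588277475961775, 'cx': 283.0609785889322, 'cy': 202.88932134766748, 'xyz': array([0.46782468, 0.8806617 , 0.7818379 ]), 'rotation': array([-2.29233032, -0.01051137, -3.03599657])}
{'fovy': 43.12444416424858, 'cx': 284.37047799935846, 'cy': 206.04452644543593, 'xyz': array([0.45871363, 0.10599331, 1.87505346]), 'rotation': array([-3.0894757 ,  0.00659789, -1.58283714])}
{'clock': 0.1, 'qpos': array([-1.22717989,  0.5219833 , -0.03633709,  1.59993244,  0.02120853,
        1.02113518, -0.11280926]), 'qd': array([-0.0007327 , -0.00110452,  0.00128231, -0.00150898,  0.00054541,
       -0.0011901 ,  0.00279229]), 'joint_efforts': array([ 2.95135171e-03, -9.28485847e+01,  1.98392473e+00, -3.70529616e+01,
        1.82328274e-02,  5.33243845e-03, -2.82636404e-05]), 'position': array([0.25122147, 0.57195073, 0.23077183]), 'tool_rot': array([-3.14052256e+00,  7.85514654e-05,  2.72776852e+00]), 'force': array([-0.61987784, -0.2997386 ,  0.16695788]), 'moment': array([ 0.03028688, -0.0107841 , -0.0104653 ]), 'finger_force': 0.0, 'grip_width': 0.08564774219541375}
```

View pics/top0.png

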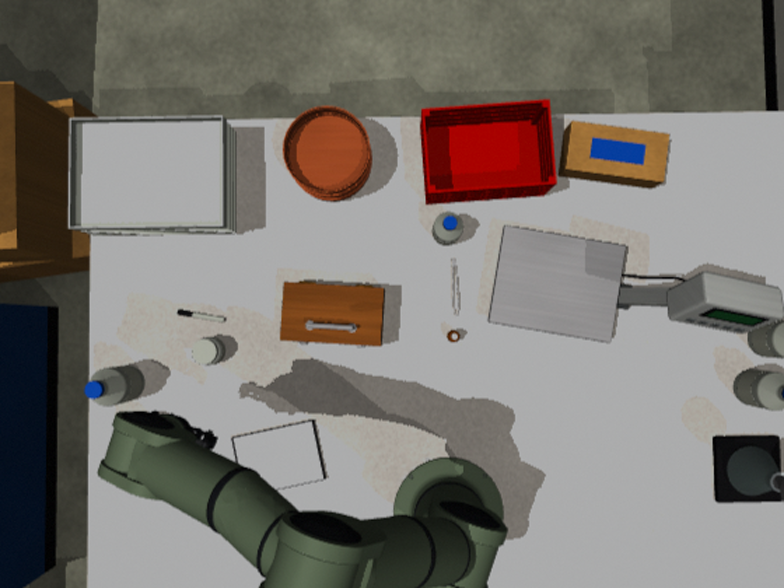

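View pics/side0.png

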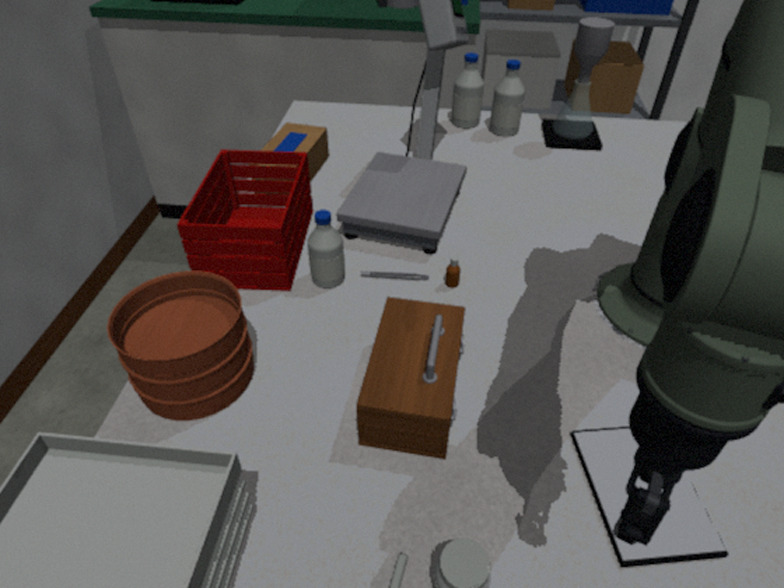

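Top: lid corners at about (285,283), (384,288), (382,346), (281,344), pull from (307,325) to (355,328), platform corners (504,227), (627,245), (612,341), (489,322). Side: pull from (437,320) to (430,378).

Run:
```python
from h import *
np.set_printoptions(precision=4,suppress=True)
s=1/1.4
C=[ray("top",u*s,v*s,.106) for u,v in((285,283),(384,288),(382,346),(281,344))]
print("lid top",np.array(C),np.mean(C,0)); e=C[0]-C[1]; print("len",np.linalg.norm(e),"yaw",np.arctan2(e[1],e[0])-np.pi/2)
e=C[3]-C[2]; print("yaw",np.arctan2(e[1],e[0])-np.pi/2,np.linalg.norm(e),np.linalg.norm(C[0]-C[3]))
for n,P in(("top",((307,325),(355,328))),("side",((430,377),(437,320)))):
    Q=[ray(n,u*s,v*s,.144) for u,v in P]; e=Q[0]-Q[1]; print(n,"pull",np.mean(Q,0),np.linalg.norm(e),np.arctan2(e[1],e[0])-np.pi/2)
Q=[ray("top",u*s,v*s,.075) for u,v in((504,227),(627,245),(612,341),(489,322))]
print("plat",np.mean(Q,0)); e=Q[0]-Q[1];print(np.linalg.norm(e),np.arctan2(e[1],e[0])-np.pi/2)
Q=[ray("side",u*s,v*s,.075) for u,v in((379,154),(467,166),(435,243),(341,220))]
print("plat side",np.array(Q),np.mean(Q,0))
print("vial",ray("top",453*s,335*s,.07),"bottle",ray("top",450*s,223*s,.165),"jar",ray("top",208*s,349*s,.08))
```

```text
lid top [[0.5675 0.3861 0.106 ]
 [0.5526 0.1502 0.106 ]
 [0.415  0.1564 0.106 ]
 [0.4225 0.3962 0.106 ]] [0.4894 0.2722 0.106 ]
len 0.23640582385212092 yaw -0.06291055984075111
yaw -0.0316184433072797 0.23989443413693856 0.1453216100817944
top pull [0.4625 0.2735 0.144 ] 0.11192384625520292 -0.07432871543146202
side pull [0.4651 0.2979 0.144 ] 0.11847921083027059 -0.03528234116508511
plat [ 0.5598 -0.2702  0.075 ]
0.30096505012193986 -0.15933079321834853
plat side [[ 0.644  -0.4246  0.075 ]
 [ 0.4149 -0.3903  0.075 ]
 [ 0.4782 -0.0582  0.075 ]
 [ 0.6886 -0.1172  0.075 ]] [ 0.5564 -0.2476  0.075 ]
vial [ 0.4386 -0.0147  0.07  ] bottle [ 0.6981 -0.0055  0.165 ] jar [0.4121 0.5766 0.08  ]
```

Run:
```python
from h import *
def box(c,yaw,sx,sy,z): 
    r=R.from_euler('z',yaw).as_matrix(); return [np.array([c[0],c[1],0])+r@np.array([a*sx/2,b*sy/2,z]) for a,b in((1,1),(1,-1),(-1,-1),(-1,1))]
out=[]
for n,crop in(("top",(180,140,460,260)),("side",(220,100,360,340))):
    im=cv2.resize(cv2.imread(f'pics/{n}0.png'),(560,420),interpolation=cv2.INTER_AREA)
    x0,y0,x1,y1=crop; k=2.8 if n=="top" else 2.4
    im=cv2.resize(im[y0:y1,x0:x1],None,fx=k,fy=k,interpolation=cv2.INTER_CUBIC)
    def poly(P,col): cv2.polylines(im,[np.int32([(proj(n,p)-[x0,y0])*k for p in P])],True,col,1)
    for z in(0,.106): poly(box((.489,.272),-.05,.14,.24,z),(0,255,0))
    r=R.from_euler('z',-.05).as_matrix()
    poly([np.array([.489,.272,.138])+r@np.array([-.03,d,0]) for d in(.05,-.05)],(255,0,255))
    poly(box((.56,-.27),-.16,.24,.30,.075),(0,0,255))
    cv2.imwrite(f'pics/ov_{n}.png',im); out.append(im)
h=[cv2.copyMakeBorder(i,0,max(0,max(o.shape[0] for o in out)-i.shape[0]),0,0,cv2.BORDER_CONSTANT) for i in out]
c=np.hstack(h); print(c.shape); cv2.imwrite('pics/ov.png',cv2.resize(c,None,fx=800/c.shape[1],fy=800/c.shape[1]) if c.shape[1]>800 else c)
print(proj("top",observe()["position"]),proj("side",observe()["position"]))
```

```text
(576, 1120, 3)
[137.18004075 303.16349281] [449.65167032 359.73931922]
```

View pics/ov.png

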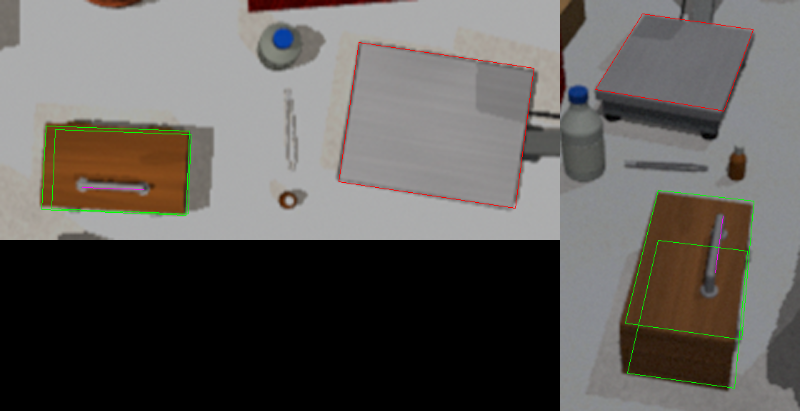

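The overlay agrees in both views. The case centre is about (.489,.274) with yaw -0.05, and the platform middle is about (.560,-.270). I'll go above the pull first.

```bash
cat >> h.py <<'E'
CY=-.05; CC=np.array([.489,.274,0]); RC=R.from_euler('z',CY)
def tool(tilt=0,yaw=CY):  # tool down, y axis along case x; tilt swings fingers toward -x
    y=np.array([1,0,0]);z=np.array([0,0,-1.]);x=np.cross(y,z)
    return R.from_euler('z',yaw)*R.from_euler('y',tilt)*R.from_matrix(np.c_[x,y,z])
def delta(targets,cl):  # targets: (TCP pos, Rotation)
    o=observe(); R0=R.from_euler('xyz',o["tool_rot"]); p0=o["position"]
    for (p,r),c in zip(targets,cl):
        d=R0.inv().apply(np.array(p)-p0)/.5; w=(R0.inv()*r).as_rotvec()/np.radians(120)
        print([round(float(v),4) for v in (*d,*w)]+[c])
def st():
    o=observe(); print(round(o["clock"],2),"p",o["position"].round(4),"rpy",o["tool_rot"].round(4),"F",o["force"].round(1),"w",round(o["grip_width"],4),"ff",round(o["finger_force"],1),"q",o["qpos"].round(2))
E
python3 - <<'E'
from h import *
p=CC+RC.apply([-.03,0,.0])
delta([((p[0],p[1],.23),tool()),((p[0],p[1],.121),tool())],[.3,.3]); print(p)
E
```

```text
[-0.619, -0.3757, 0.002, -0.0004, 0.0003, 0.5763, 0.3]
[-0.6189, -0.3755, 0.22, -0.0004, 0.0003, 0.5763, 0.3]
[0.45903749 0.27549938 0.        ]
```

Call:
{"fn": "play_rows", "kwargs": {
  "deltas": [
    [-0.0774,-0.047,0,0,0,0.072,0.3],
    [-0.1548,-0.094,0,0,0,0.144,0.3],
    [-0.232,-0.141,0,0,0,0.216,0.3],
    [-0.3095,-0.188,0,0,0,0.288,0.3],
    [-0.387,-0.235,0,0,0,0.36,0.3],
    [-0.464,-0.282,0,0,0,0.432,0.3],
    [-0.542,-0.329,0,0,0,0.504,0.3],
    [-0.619,-0.376,0,0,0,0.576,0.3],
    [-0.619,-0.376,0,0,0,0.576,0.3],
    [-0.619,-0.376,0,0,0,0.576,0.3]
  ],
  "newtons": 30
}}

```text
clock: 1.1
position: [0.4593, 0.275, 0.2311]
tool_rot: [-3.141, 0.0, 1.52]
force: [-1.1, 0.9, -0.1]
grip_width: 0.0599
finger_force: 0.0
```

Run:
```python
from h import *
st()
a=grab_frame("top")[:,:,::-1][180:270,170:300]; b=grab_frame("side")[:,:,::-1][130:350,230:400]
a=cv2.resize(a,None,fx=3,fy=3,interpolation=2);b=cv2.resize(b,None,fx=2.3,fy=2.3,interpolation=2)
H=max(a.shape[0],b.shape[0]); c=np.hstack([cv2.copyMakeBorder(i,0,H-i.shape[0],0,0,0) for i in(a,b)]); print(c.shape); cv2.imwrite('pics/p1.png',c)
p=CC+RC.apply([-.03,0,.0])
delta([((p[0],p[1],.121),tool())],[.3])
```

```text
1.1 p [0.4593 0.275  0.2311] rpy [-3.1413e+00  3.0000e-04  1.5201e+00] F [-1.1  0.9 -0.1] w 0.0599 ff 0.0 q [-0.89  0.4   0.32  1.85 -0.15  0.92 -0.55]
(506, 781, 3)
[-0.002, 0.0014, 0.2202, -0.0003, -0.0, 0.0014, 0.3]
```

View pics/p1.png

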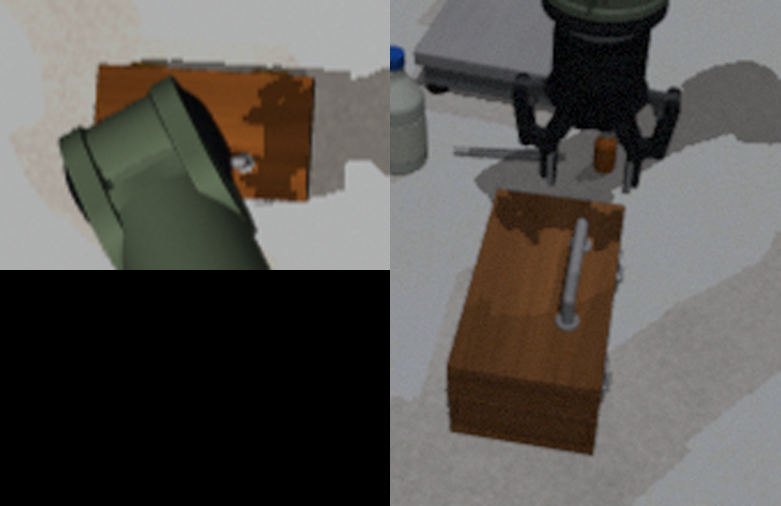

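The side view shows the open fingertips at about (552,185) and (628,190), on either side of the bar line at (580,220)–(568,320). I'll go down and grip.

Call:
{"fn": "play_rows", "kwargs": {
  "deltas": [
    [0,0,0.05,0,0,0,0.3],
    [0,0,0.1,0,0,0,0.3],
    [0,0,0.15,0,0,0,0.3],
    [0,0,0.2,0,0,0,0.3],
    [0,0,0.22,0,0,0,0.3],
    [0,0,0.22,0,0,0,0.6],
    [0,0,0.22,0,0,0,1],
    [0,0,0.22,0,0,0,1],
    [0,0,0.22,0,0,0,1],
    [0,0,0.22,0,0,0,1]
  ],
  "newtons": 25
}}

```text
clock: 2.2
position: [0.4645, 0.276, 0.1234]
tool_rot: [3.131, -0.004, 1.519]
force: [30.0, -1.3, -11.9]
grip_width: 0.0108
finger_force: 25.5
```

```bash
cat >> h.py <<'E'
def arc(th,tilt,g):  # g: grasp-point offset behind TCP; hinge from observed start
    h=np.load('hinge.npy'); v=R.from_euler('y',th).apply([-.1,0,.08]); r=tool(tilt)
    p=h+RC.apply(v); return (p+r.apply([0,0,g]),r)
E
python3 - <<'E'
from h import *
st(); o=observe(); p=o["position"]; bar=np.array([p[0],p[1],.138]); np.save('hinge.npy',bar+RC.apply([.1,0,-.08]))
g=.138-p[2]; np.save('g.npy',g); print(g,np.load('hinge.npy'))
th=np.linspace(0,.6,11)[1:]
delta([arc(t,.3*t,g) for t in th],[1]*10)
E
```

```text
2.2 p [0.4645 0.276  0.1234] rpy [ 3.1313 -0.0038  1.5194] F [ 30.   -1.3 -11.9] w 0.0108 ff 25.5 q [-0.84  0.55  0.27  1.94 -0.22  0.67 -0.5 ]
0.014564474644045033 [0.56433535 0.27097895 0.058     ]
[0.0001, 0.0096, -0.0116, 0.0135, -0.0018, -0.0007, 1]
[0.0001, 0.0198, -0.0226, 0.0221, -0.0018, -0.0006, 1]
[0.0002, 0.0306, -0.0329, 0.0307, -0.0018, -0.0006, 1]
[0.0002, 0.0421, -0.0426, 0.0393, -0.0018, -0.0006, 1]
[0.0003, 0.0541, -0.0515, 0.0479, -0.0018, -0.0006, 1]
[0.0003, 0.0667, -0.0597, 0.0565, -0.0019, -0.0006, 1]
[0.0004, 0.0797, -0.0671, 0.0651, -0.0019, -0.0006, 1]
[0.0004, 0.0931, -0.0736, 0.0737, -0.0019, -0.0005, 1]
[0.0005, 0.1068, -0.0793, 0.0823, -0.0019, -0.0005, 1]
[0.0005, 0.1209, -0.0842, 0.0909, -0.0019, -0.0005, 1]
```

```bash
cat >> h.py <<'E'
import os
def cmd(row=None,init=None):  # track commanded pose; row = last row executed
    if init is not None: np.save('cmd.npy',np.r_[init[0],init[1].as_rotvec()])
    c=np.load('cmd.npy'); p,r=c[:3],R.from_rotvec(c[3:])
    if row is not None:
        p=p+r.apply(np.array(row[:3])*.5); r=r*R.from_rotvec(np.array(row[3:6])*np.radians(120)); np.save('cmd.npy',np.r_[p,r.as_rotvec()])
    return p,r
def delta(targets,cl):
    p0,R0=cmd()
    for (p,r),c in zip(targets,cl):
        d=R0.inv().apply(np.array(p)-p0)/.5; w=(R0.inv()*r).as_rotvec()/np.radians(120)
        print([round(float(v),3) for v in (*d,*w)]+[c])
E
python3 - <<'E'
from h import *
cmd(init=(np.array([.4593,.275,.1211]),tool()))
g=.0166; np.save('g.npy',g)
delta([arc(t,.3*t,g) for t in np.linspace(0,.6,11)[1:]],[1]*10)
E
```

```text
[0.002, 0.02, -0.012, 0.009, 0.0, 0.0, 1]
[0.002, 0.03, -0.023, 0.017, 0.0, -0.0, 1]
[0.002, 0.04, -0.034, 0.026, 0.0, -0.0, 1]
[0.002, 0.052, -0.044, 0.034, 0.0, -0.0, 1]
[0.002, 0.063, -0.053, 0.043, 0.0, 0.0, 1]
[0.002, 0.076, -0.061, 0.052, 0.0, -0.0, 1]
[0.002, 0.089, -0.069, 0.06, 0.0, -0.0, 1]
[0.002, 0.102, -0.075, 0.069, 0.0, 0.0, 1]
[0.002, 0.116, -0.081, 0.077, 0.0, -0.0, 1]
[0.002, 0.13, -0.086, 0.086, 0.0, 0.0, 1]
```

Call:
{"fn": "play_rows", "kwargs": {
  "deltas": [
    [0.002,0.02,-0.012,0.009,0,0,1],
    [0.002,0.03,-0.023,0.017,0,0,1],
    [0.002,0.04,-0.034,0.026,0,0,1],
    [0.002,0.052,-0.044,0.034,0,0,1],
    [0.002,0.063,-0.053,0.043,0,0,1],
    [0.002,0.076,-0.061,0.052,0,0,1],
    [0.002,0.089,-0.069,0.06,0,0,1],
    [0.002,0.102,-0.075,0.069,0,0,1],
    [0.002,0.116,-0.081,0.077,0,0,1],
    [0.002,0.13,-0.086,0.086,0,0,1]
  ]
}}

```text
clock: 3.2
position: [0.5239, 0.2724, 0.1659]
tool_rot: [-2.96, 0.001, 1.521]
force: [-7.3, -5.7, 10.9]
grip_width: 0.0108
finger_force: 27.0
```

Run:
```python
from h import *
p,r=cmd([0.002, 0.13, -0.086, 0.086, 0, 0]); st(); print(p,r.as_euler('xyz')); g=np.load('g.npy')
o=observe(); q=o["position"]-R.from_euler('xyz',o["tool_rot"]).apply([0,0,g])-np.load('hinge.npy'); q=RC.inv().apply(q); print(q,np.hypot(q[0],q[2]),"lid",np.radians(141.34)-np.arctan2(q[2],q[0]))
delta([arc(t,.3*t,g) for t in np.linspace(.6,1.2,11)[1:]],[1]*10)
```

```text
3.2 p [0.5239 0.2724 0.1659] rpy [-2.9601e+00  9.0000e-04  1.5210e+00] F [-7.3 -5.7 10.9] w 0.0108 ff 27.0 q [-0.68  0.64  0.24  1.63 -0.26  1.07 -0.38]
[0.52426875 0.2727501  0.1641    ] [-2.96147467  0.          1.52079633]
[-0.03750184 -0.00060794  0.124241  ] 0.12977755894588752 lid 0.6029011144643159
[0.0, 0.013, -0.007, 0.009, -0.0, 0.0, 1]
[0.0, 0.026, -0.012, 0.017, 0.0, 0.0, 1]
[0.0, 0.04, -0.017, 0.026, -0.0, 0.0, 1]
[0.0, 0.055, -0.022, 0.034, -0.0, 0.0, 1]
[0.0, 0.069, -0.025, 0.043, -0.0, 0.0, 1]
[0.0, 0.084, -0.027, 0.052, -0.0, 0.0, 1]
[0.0, 0.098, -0.028, 0.06, -0.0, 0.0, 1]
[0.0, 0.113, -0.029, 0.069, -0.0, 0.0, 1]
[0.0, 0.128, -0.028, 0.077, -0.0, 0.0, 1]
[0.0, 0.143, -0.027, 0.086, -0.0, 0.0, 1]
```

Call:
{"fn": "play_rows", "kwargs": {
  "deltas": [
    [0,0.013,-0.007,0.009,0,0,1],
    [0,0.026,-0.012,0.017,0,0,1],
    [0,0.04,-0.017,0.026,0,0,1],
    [0,0.055,-0.022,0.034,0,0,1],
    [0,0.069,-0.025,0.043,0,0,1],
    [0,0.084,-0.027,0.052,0,0,1],
    [0,0.098,-0.028,0.06,0,0,1],
    [0,0.113,-0.029,0.069,0,0,1],
    [0,0.128,-0.028,0.077,0,0,1],
    [0,0.143,-0.027,0.086,0,0,1]
  ]
}}

```text
clock: 4.2
position: [0.5973, 0.2685, 0.1662]
tool_rot: [-2.782, 0.002, 1.521]
force: [-2.3, -7.0, 3.0]
grip_width: 0.0108
finger_force: 26.7
```

Run:
```python
from h import *
p,r=cmd([0, 0.143, -0.027, 0.086, 0, 0]); st(); g=np.load('g.npy')
o=observe(); q=o["position"]-R.from_euler('xyz',o["tool_rot"]).apply([0,0,g])-np.load('hinge.npy'); q=RC.inv().apply(q); print(q,np.hypot(q[0],q[2]),"lid",np.radians(141.34)-np.arctan2(q[2],q[0]))
delta([arc(t,.36+.5*(t-1.2),g) for t in np.linspace(1.2,1.7,11)[1:]],[1]*10)
```

```text
4.2 p [0.5973 0.2685 0.1662] rpy [-2.7816e+00  1.6000e-03  1.5208e+00] F [-2.3 -7.   3. ] w 0.0108 ff 26.7 q [-0.54  0.84  0.22  1.26 -0.31  1.4  -0.32]
[ 0.03891033 -0.00080225  0.12369865] 0.12967409134865876 lid 1.2008102074018305
[0.0, 0.012, -0.0, 0.012, 0.0, 0.0, 1]
[0.0, 0.024, -0.0, 0.024, 0.0, 0.0, 1]
[0.0, 0.035, 0.001, 0.036, 0.0, 0.0, 1]
[0.0, 0.047, 0.002, 0.048, 0.0, 0.0, 1]
[0.0, 0.059, 0.004, 0.06, 0.0, 0.0, 1]
[0.0, 0.071, 0.007, 0.072, 0.0, 0.0, 1]
[0.0, 0.082, 0.01, 0.083, 0.0, 0.0, 1]
[0.0, 0.094, 0.014, 0.095, 0.0, 0.0, 1]
[0.0, 0.105, 0.018, 0.107, 0.0, 0.0, 1]
[0.0, 0.116, 0.023, 0.119, 0.0, 0.0, 1]
```

Call:
{"fn": "play_rows", "kwargs": {
  "deltas": [
    [0,0.012,0,0.012,0,0,1],
    [0,0.024,0,0.024,0,0,1],
    [0,0.035,0.001,0.036,0,0,1],
    [0,0.047,0.002,0.048,0,0,1],
    [0,0.059,0.004,0.06,0,0,1],
    [0,0.071,0.007,0.072,0,0,1],
    [0,0.082,0.01,0.083,0,0,1],
    [0,0.094,0.014,0.095,0,0,1],
    [0,0.105,0.018,0.107,0,0,1],
    [0,0.116,0.023,0.119,0,0,1]
  ]
}}

```text
clock: 5.2
position: [0.6475, 0.2657, 0.1347]
tool_rot: [-2.532, 0.003, 1.521]
force: [0.1, -9.4, 2.4]
grip_width: 0.0107
finger_force: 26.4
```

Run:
```python
from h import *
p,r=cmd([0, 0.116, 0.023, 0.119, 0, 0]); st(); g=np.load('g.npy')
o=observe(); q=o["position"]-R.from_euler('xyz',o["tool_rot"]).apply([0,0,g])-np.load('hinge.npy'); q=RC.inv().apply(q); print(q,np.hypot(q[0],q[2]),"lid",np.radians(141.34)-np.arctan2(q[2],q[0]))
snap("side","s2.png",1.4)
```

```text
5.2 p [0.6475 0.2657 0.1347] rpy [-2.5323  0.0028  1.5209] F [ 0.1 -9.4  2.4] w 0.0107 ff 26.4 q [-0.43  1.13  0.18  0.81 -0.37  1.79 -0.33]
[ 0.09286296 -0.00109969  0.09027363] 0.1295100623627266 lid 1.6955880602987592
```

View pics/s2.png

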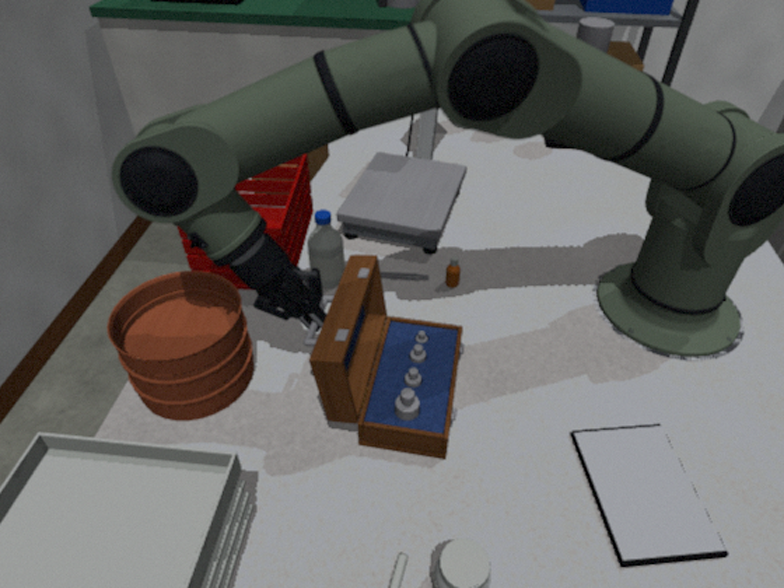

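The side view shows the lid open, nearly on its stop, with the weights exposed: the largest has its knob at (407,396). I'll release the pull with a small opening and back out along the tool axis.

Call:
{"fn": "play_rows", "kwargs": {
  "deltas": [
    [0,0,0,0,0,0,0.68],
    [0,0,0,0,0,0,0.68],
    [0,0,0,0,0,0,0.68],
    [0,0,-0.03,0,0,0,0.68],
    [0,0,-0.07,0,0,0,0.68],
    [0,0,-0.12,0,0,0,0.68],
    [0,0,-0.18,0,0,0,0.68],
    [0,0,-0.24,0,0,0,0.68],
    [0,0,-0.3,0,0,0,0.68],
    [0,0,-0.3,0,0,0,0.68]
  ]
}}

```text
clock: 6.25
position: [0.731, 0.2317, 0.2775]
tool_rot: [-2.679, -0.077, 1.345]
force: [1.3, -6.4, 0.2]
grip_width: 0.0268
finger_force: 0.0
```

Run:
```python
from h import *
p,r=cmd([0,0,-.3,0,0,0]); st(); print(p)
s=1/1.4
for z,(u,v) in((.093,(407,392)),(.084,(407,397))): print(ray("side",u*s,v*s,z))
w=CC+RC.apply([0,.075,0]); print("w",w,proj("side",[*w[:2],.093])*1.4)
h=np.load('hinge.npy'); print("w from hinge",h+RC.apply([-.07,.075,0]))
t=tool()
delta([((.60,.31,.34),t),((w[0],w[1],.30),t)],[.5,.5])
```

```text
6.25 p [0.731  0.2317 0.2775] rpy [-2.6787 -0.0765  1.345 ] F [ 1.3 -6.4  0.2] w 0.0268 ff 0.0 q [-0.31  1.07  0.18  0.52 -0.43  1.93 -0.48]
[0.73285784 0.26231195 0.25635894]
[0.50043048 0.34848216 0.093     ]
[0.49998625 0.35104758 0.084     ]
w [0.49274844 0.34890627 0.        ] [411.96971012 392.6804562 ]
w from hinge [0.49817127 0.34938376 0.058     ]
[0.082, -0.317, 0.017, -0.291, 0.0, 0.0, 0.5]
[0.149, -0.45, 0.208, -0.291, 0.0, 0.0, 0.5]
```

Run:
```python
from h import *
o=observe(); cmd(init=(o["position"],R.from_euler('xyz',o["tool_rot"])))
t=tool()
from scipy.spatial.transform import Slerp
p0,r0=cmd(); S=Slerp([0,1],R.concatenate([r0,t])); p1=np.array([.4985,.349,.30])
T=[]
for k in np.linspace(0,1,10)[1:]: 
    p=p0+(p1-p0)*k; p[2]+=.03*np.sin(np.pi*k); T.append((p,S(k)))
T.append(T[-1]); delta(T,[.45]*10)
```

```text
[0.016, -0.061, 0.003, -0.024, -0.006, -0.008, 0.45]
[0.031, -0.121, 0.009, -0.048, -0.012, -0.016, 0.45]
[0.047, -0.179, 0.018, -0.072, -0.018, -0.025, 0.45]
[0.061, -0.234, 0.034, -0.097, -0.025, -0.033, 0.45]
[0.075, -0.286, 0.055, -0.121, -0.031, -0.041, 0.45]
[0.089, -0.335, 0.083, -0.145, -0.037, -0.049, 0.45]
[0.102, -0.381, 0.117, -0.169, -0.043, -0.058, 0.45]
[0.115, -0.425, 0.154, -0.193, -0.049, -0.066, 0.45]
[0.128, -0.468, 0.194, -0.217, -0.055, -0.074, 0.45]
[0.128, -0.468, 0.194, -0.217, -0.055, -0.074, 0.45]
```

Call:
{"fn": "play_rows", "kwargs": {
  "deltas": [
    [0.016,-0.061,0.003,-0.024,-0.006,-0.008,0.45],
    [0.031,-0.121,0.009,-0.048,-0.012,-0.016,0.45],
    [0.047,-0.179,0.018,-0.072,-0.018,-0.025,0.45],
    [0.061,-0.234,0.034,-0.097,-0.025,-0.033,0.45],
    [0.075,-0.286,0.055,-0.121,-0.031,-0.041,0.45],
    [0.089,-0.335,0.083,-0.145,-0.037,-0.049,0.45],
    [0.102,-0.381,0.117,-0.169,-0.043,-0.058,0.45],
    [0.115,-0.425,0.154,-0.193,-0.049,-0.066,0.45],
    [0.128,-0.468,0.194,-0.217,-0.055,-0.074,0.45],
    [0.128,-0.468,0.194,-0.217,-0.055,-0.074,0.45]
  ]
}}

```text
clock: 7.25
position: [0.4789, 0.3616, 0.2949]
tool_rot: [-3.111, -0.017, 1.567]
force: [0.2, 0.3, 0.6]
grip_width: 0.0469
finger_force: 0.0
```

Run:
```python
from h import *
p,r=cmd([0.128, -0.468, 0.194, -0.217, -0.055, -0.074]); st(); print(p)
t=tool(); delta([((.4985,.349,.16),t)],[.45])
im=grab_frame("side")[:,:,::-1]; cv2.imwrite('pics/s3.png',cv2.resize(im[80:360,180:420],None,fx=2.1,fy=2.1,interpolation=2))
```

```text
7.25 p [0.4789 0.3616 0.2949] rpy [-3.1108 -0.0168  1.5672] F [0.2 0.3 0.6] w 0.0469 ff 0.0 q [-0.83  0.43  0.14  1.59 -0.1   1.14 -0.66]
[0.49871939 0.34915216 0.30004224]
[-0.0, -0.0, 0.28, -0.0, -0.0, 0.0, 0.45]
```

View pics/s3.png

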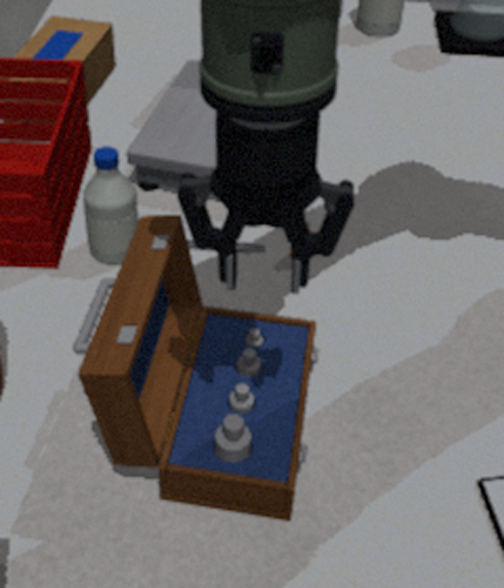

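The lid rests fully open. The large weight's knob top is at crop (233,422). I'll resync from the measured pose and go down halfway over it.

Run:
```python
from h import *
print(ray("side",180+233/2.1,80+422/2.1,.093))
o=observe(); cmd(init=(o["position"],R.from_euler('xyz',o["tool_rot"])))
t=tool(); delta([((.4985,.349,.16),t)],[.45])
```

```text
[0.49969326 0.35094517 0.093     ]
[-0.027, 0.043, 0.269, -0.015, -0.008, 0.021, 0.45]
```

Call:
{"fn": "play_rows", "kwargs": {
  "deltas": [
    [-0.005,0.008,0.05,-0.003,-0.002,0.004,0.45],
    [-0.01,0.016,0.1,-0.006,-0.003,0.008,0.45],
    [-0.015,0.024,0.15,-0.009,-0.005,0.012,0.45],
    [-0.021,0.034,0.21,-0.012,-0.006,0.016,0.45],
    [-0.027,0.043,0.26,-0.015,-0.008,0.021,0.45],
    [-0.027,0.043,0.269,-0.015,-0.008,0.021,0.45],
    [-0.027,0.043,0.269,-0.015,-0.008,0.021,0.45],
    [-0.027,0.043,0.269,-0.015,-0.008,0.021,0.45]
  ]
}}

```text
clock: 8.1
position: [0.5017, 0.3472, 0.1605]
tool_rot: [3.14, 0.001, 1.516]
force: [0.4, 0.5, 0.3]
grip_width: 0.047
finger_force: 0.0
```

Run:
```python
from h import *
st(); o=observe(); cmd(init=(o["position"],R.from_euler('xyz',o["tool_rot"])))
t=tool(); delta([((.499,.35,.068),t)],[.45])
a=grab_frame("top")[:,:,::-1][160:270,170:310]; b=grab_frame("side")[:,:,::-1][170:350,210:390]
a=cv2.resize(a,None,fx=2.5,fy=2.5,interpolation=2);b=cv2.resize(b,None,fx=2.5,fy=2.5,interpolation=2)
H=max(a.shape[0],b.shape[0]); c=np.hstack([cv2.copyMakeBorder(i,0,H-i.shape[0],0,0,0) for i in(b,a)]); print(c.shape); cv2.imwrite('pics/p4.png',c)
```

```text
8.1 p [0.5017 0.3472 0.1605] rpy [3.1403e+00 1.0000e-03 1.5158e+00] F [0.4 0.5 0.3] w 0.047 ff 0.0 q [-0.8   0.58  0.15  1.71 -0.11  0.85 -0.67]
[0.006, -0.006, 0.185, 0.001, 0.0, -0.002, 0.45]
(450, 800, 3)
```

View pics/p4.png

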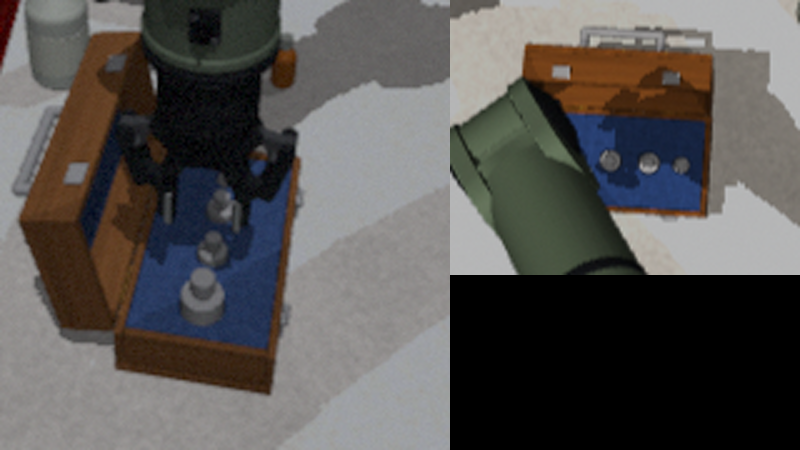

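The top view shows the three smaller weights at crop (610,160), (649,163), (681,164). The side view shows the knob at (203,280), with the fingertips centred on it at about (203,212). I'll use the small weights to check x.

Run:
```python
from h import *
P=[ray("top",170+(u-450)/2.5,160+v/2.5,z)[:2] for u,v,z in((610,160,.075),(649,163,.075),(681,164,.064))]
L=np.array([.015,-.038,-.082]); P=np.array(P); print(P)
a=np.polyfit(L,P[:,0],1); b=np.polyfit(L,P[:,1],1); print("yaw",-a[0],"scale",b[0],"w", a@[.075,1],b@[.075,1])
print("side w",ray("side",210+203/2.5,170+272/2.5,.093))
o=observe(); print("tcp proj crop",(proj("side",o["position"])-[210,170])*2.5)
```

```text
[[0.49395123 0.28812103]
 [0.4892455  0.23528226]
 [0.48754006 0.19245753]]
yaw -0.066859242198431 scale 0.9865834392282532 w 0.49760011388318454 0.3471444516611113
side w [0.49968334 0.3451711  0.093     ]
tcp proj crop [202.35109062 221.99144596]
```

Call:
{"fn": "play_rows", "kwargs": {
  "deltas": [
    [0.002,-0.007,0.03,0.001,0,-0.002,0.45],
    [0.002,-0.007,0.07,0.001,0,-0.002,0.45],
    [0.002,-0.007,0.11,0.001,0,-0.002,0.45],
    [0.002,-0.007,0.15,0.001,0,-0.002,0.45],
    [0.002,-0.007,0.17,0.001,0,-0.002,0.45],
    [0.002,-0.007,0.179,0.001,0,-0.002,0.45],
    [0.002,-0.007,0.179,0.001,0,-0.002,0.45],
    [0.002,-0.007,0.179,0.001,0,-0.002,0.45]
  ]
}}

```text
clock: 9.0
position: [0.4981, 0.348, 0.0705]
tool_rot: [-3.141, 0.002, 1.52]
force: [-0.1, -0.2, 0.3]
grip_width: 0.0467
finger_force: 0.0
```

Call:
{"fn": "play_rows", "kwargs": {
  "deltas": [
    [0,0,0,0,0,0,0.6],
    [0,0,0,0,0,0,0.7],
    [0,0,0,0,0,0,0.8],
    [0,0,0,0,0,0,1],
    [0,0,0,0,0,0,1],
    [0,0,0,0,0,0,1],
    [0,0,0,0,0,0,1]
  ],
  "newtons": 30
}}

```text
clock: 9.7
position: [0.4989, 0.348, 0.0705]
tool_rot: [3.141, 0.001, 1.52]
force: [4.2, -0.6, 7.9]
grip_width: 0.0208
finger_force: 32.9
```

Run:
```python
from h import *
st()
```

```text
9.7 p [0.4989 0.348  0.0705] rpy [3.1411e+00 9.0000e-04 1.5196e+00] F [ 4.2 -0.6  7.9] w 0.0208 ff 32.9 q [-0.79  0.71  0.12  1.77 -0.12  0.68 -0.65]
```

Call:
{"fn": "play_rows", "kwargs": {
  "deltas": [
    [0,0,0,0,0,0,1],
    [0,0,0,0,0,0,1],
    [0,0,-0.01,0,0,0,1],
    [0,0,-0.025,0,0,0,1],
    [0,0,-0.04,0,0,0,1],
    [0,0,-0.06,0,0,0,1],
    [0,0,-0.08,0,0,0,1],
    [0,0,-0.1,0,0,0,1],
    [0,0,-0.12,0,0,0,1],
    [0,0,-0.14,0,0,0,1]
  ],
  "newtons": 70
}}

```text
clock: 10.7
position: [0.4977, 0.3479, 0.1405]
tool_rot: [-3.14, 0.002, 1.52]
force: [-0.0, 0.8, -4.9]
grip_width: 0.0194
finger_force: 70.3
```

Call:
{"fn": "play_rows", "kwargs": {
  "deltas": [
    [0,0,-0.02,0,0,0,1],
    [0,0,-0.04,0,0,0,1],
    [0,0,-0.06,0,0,0,1],
    [0,0,-0.08,0,0,0,1],
    [0,0,-0.1,0,0,0,1],
    [0,0,-0.12,0,0,0,1],
    [0,0,-0.13,0,0,0,1],
    [0,0,-0.13,0,0,0,1],
    [0,0,-0.13,0,0,0,1]
  ]
}}

```text
clock: 11.6
position: [0.4979, 0.348, 0.2043]
tool_rot: [-3.139, 0.002, 1.52]
force: [0.6, -0.7, -6.1]
grip_width: 0.0197
finger_force: 70.3
```

Run:
```python
from h import *
st(); o=observe(); cmd(init=(o["position"],R.from_euler('xyz',o["tool_rot"])))
t=tool(yaw=-.16); z=o["position"][2]
delta([((.56,-.27,z),t),((.56,-.27,z),tool())],[1,1])
im=grab_frame("side")[:,:,::-1]; cv2.imwrite('pics/s5.png',cv2.resize(im[100:350,180:420],None,fx=2.3,fy=2.3,interpolation=2))
```

```text
11.6 p [0.4979 0.348  0.2043] rpy [-3.1395e+00  2.5000e-03  1.5201e+00] F [ 0.6 -0.7 -6.1] w 0.0197 ff 70.3 q [-0.82  0.53  0.16  1.68 -0.1   0.94 -0.67]
[-1.228, 0.187, 0.003, -0.001, 0.001, 0.052, 1]
[-1.228, 0.187, 0.003, -0.001, 0.001, -0.0, 1]
```

View pics/s5.png

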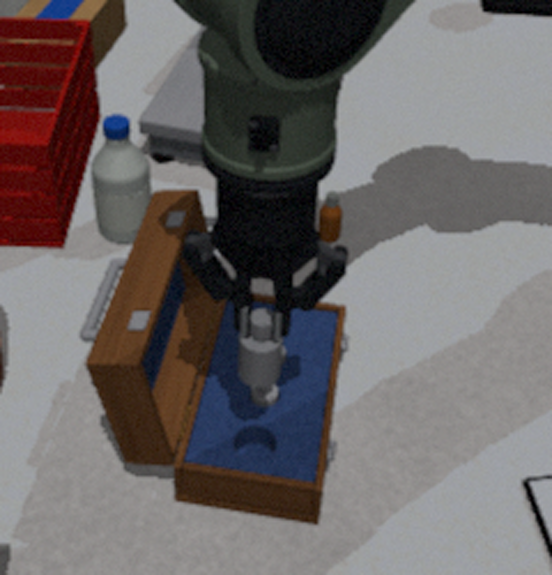

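The weight is out, hanging upright at crop (262,355), its well empty and the lid open. Next I'll carry it towards the scale in steady steps.

Call:
{"fn": "play_rows", "kwargs": {
  "deltas": [
    [-0.01,0.001,0,0,0,0,1],
    [-0.03,0.004,0,0,0,0,1],
    [-0.06,0.009,0,0,0,0,1],
    [-0.1,0.015,0,0,0,0,1],
    [-0.14,0.021,0,0,0,0,1],
    [-0.18,0.027,0,0,0,0,1],
    [-0.22,0.033,0,0,0,0,1],
    [-0.26,0.04,0,0,0,0,1],
    [-0.3,0.046,0,0,0,0,1],
    [-0.34,0.052,0,0,0,0,1]
  ]
}}

```text
clock: 12.65
position: [0.5152, 0.1742, 0.205]
tool_rot: [-3.14, 0.003, 1.519]
force: [0.4, 0.3, -4.6]
grip_width: 0.0199
finger_force: 70.3
```

Call:
{"fn": "play_rows", "kwargs": {
  "deltas": [
    [-0.04,0.006,0,0,0,0,1],
    [-0.08,0.012,0,0,0,0,1],
    [-0.12,0.018,0,0,0,0,1],
    [-0.16,0.024,0,0,0,0,1],
    [-0.2,0.03,0,0,0,0,1],
    [-0.24,0.037,0,0,0,0,1],
    [-0.28,0.043,0,0,0,0,1],
    [-0.32,0.049,0,0,0,0,1],
    [-0.36,0.055,0,0,0,0,1],
    [-0.4,0.061,0,0,0,0,1]
  ]
}}

```text
clock: 13.65
position: [0.5349, -0.0268, 0.2055]
tool_rot: [-3.14, 0.002, 1.519]
force: [0.6, 0.2, -5.3]
grip_width: 0.0196
finger_force: 70.3
```

Call:
{"fn": "play_rows", "kwargs": {
  "deltas": [
    [-0.04,0.006,0,0,0,0,1],
    [-0.08,0.012,0,0,0,0,1],
    [-0.12,0.018,0,0,0,0,1],
    [-0.16,0.024,0,0,0,0,1],
    [-0.2,0.03,0,0,0,0,1],
    [-0.24,0.037,0,0,0,0,1],
    [-0.28,0.043,0,0,0,0,1],
    [-0.31,0.047,0,0,0,0,1],
    [-0.33,0.05,0,0,0,0,1],
    [-0.34,0.052,0,0,0,0,1]
  ]
}}

```text
clock: 14.65
position: [0.5525, -0.1967, 0.2057]
tool_rot: [-3.14, 0.002, 1.519]
force: [-0.1, 0.6, -5.8]
grip_width: 0.0196
finger_force: 70.2
```

Run:
```python
from h import *
st(); o=observe(); cmd(init=(o["position"],R.from_euler('xyz',o["tool_rot"])))
delta([((.56,-.27,.1585),tool())],[1])
```

```text
14.65 p [ 0.5525 -0.1967  0.2057] rpy [-3.1396e+00  2.4000e-03  1.5188e+00] F [-0.1  0.6 -5.8] w 0.0196 ff 70.2 q [ 0.07  0.5   0.24  1.74 -0.14  0.92  0.32]
[-0.145, 0.023, 0.095, -0.001, 0.001, -0.001, 1]
```

Call:
{"fn": "play_rows", "kwargs": {
  "deltas": [
    [-0.02,0.003,0,0,0,0,1],
    [-0.05,0.008,0.005,0,0,0,1],
    [-0.08,0.013,0.015,0,0,0,1],
    [-0.11,0.018,0.03,0,0,0,1],
    [-0.135,0.021,0.05,0,0,0,1],
    [-0.145,0.023,0.07,-0.001,0.001,0,1],
    [-0.145,0.023,0.085,-0.001,0.001,0,1],
    [-0.145,0.023,0.093,-0.001,0.001,0,1],
    [-0.145,0.023,0.095,-0.001,0.001,0,1],
    [-0.145,0.023,0.095,-0.001,0.001,0,1]
  ]
}}

```text
clock: 15.65
position: [0.5609, -0.268, 0.1584]
tool_rot: [3.141, 0.0, 1.521]
force: [0.1, 0.1, -4.8]
grip_width: 0.0197
finger_force: 70.1
```

Call:
{"fn": "play_rows", "kwargs": {
  "deltas": [
    [0,0,0,0,0,0,1],
    [0,0,0,0,0,0,1],
    [0,0,0,0,0,0,1],
    [0,0,0,0,0,0,1],
    [0,0,0,0,0,0,1]
  ]
}}

```text
clock: 16.15
position: [0.5607, -0.2686, 0.1584]
tool_rot: [3.141, 0.0, 1.52]
force: [-0.1, 0.6, -4.9]
grip_width: 0.0195
finger_force: 70.1
```

Run:
```python
from h import *
st(); snap("side","s6.png",1.4); im=cv2.imread("pics/s6.png"); o=observe()["position"]
print("weight foot proj",proj("side",[o[0],o[1],.11])*1.4,"plat mid",proj("side",[.56,-.27,.075])*1.4)
cv2.imwrite("pics/s6c.png",cv2.resize(im[100:480,180:560],None,fx=1.55,fy=1.55,interpolation=2))
```

```text
16.15 p [ 0.5607 -0.2686  0.1584] rpy [3.1412e+00 3.0000e-04 1.5200e+00] F [-0.1  0.6 -4.9] w 0.0195 ff 70.1 q [ 0.2   0.61  0.23  1.69 -0.17  0.86  0.45]
weight foot proj [405.53666764 174.69093369] plat mid [405.56548155 187.27849688]
```

View pics/s6c.png

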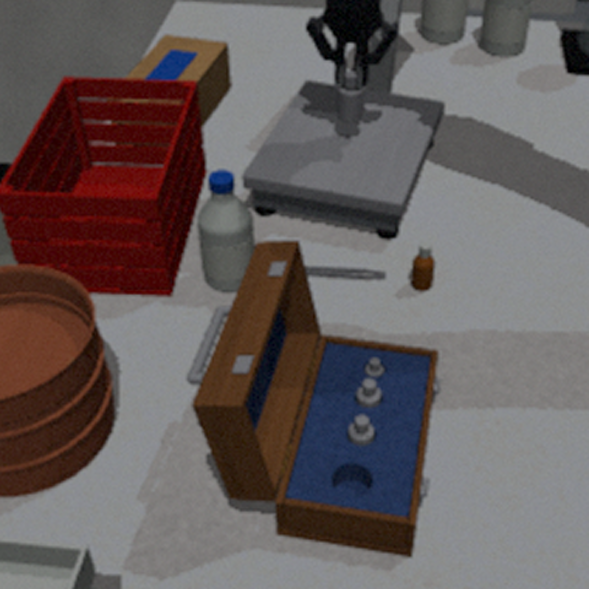

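Run:
```python
from h import *
def c(p): return (proj("side",p)).round(1)
for z in(.085,.095,.11): print(z,"bottom front",c([.5607,-.2496,z]),"center",c([.5607,-.2686,z]),"top knob",c([.5607,-.2686,z+.071]), "shoulder",c([.5607,-.2496,z+.048]))
print("tcp",c([.5607,-.2686,.1584]))
im=grab_frame("side")[:,:,::-1]; x0,y0=245,70
i=cv2.resize(im[y0:y0+90,x0:x0+100],None,fx=6,fy=6,interpolation=2)
for z,col in((.085,(0,0,255)),(.11,(0,255,0))):
    P=[[.5607+.019*np.cos(a),-.2686+.019*np.sin(a),z] for a in np.linspace(0,6.28,40)]
    cv2.polylines(i,[np.int32([(proj("side",p)-[x0,y0]+.5)*6 for p in P])],True,col,1)
r=R.from_euler('z',-.16).as_matrix(); P=[np.array([.56,-.27,.075])+r@np.array([a*.12,b*.15,0]) for a,b in((1,1),(1,-1),(-1,-1),(-1,1))]
cv2.polylines(i,[np.int32([(proj("side",p)-[x0,y0]+.5)*6 for p in P])],True,(0,255,255),1)
cv2.imwrite('pics/z.png',i)
```

```text
0.085 bottom front [289.  134.4] center [289.5 131.4] top knob [290.  112.2] shoulder [289.3 121.5]
0.095 bottom front [289.  131.8] center [289.6 128.8] top knob [290.  109.3] shoulder [289.3 118.7]
0.11 bottom front [289.1 127.7] center [289.7 124.8] top knob [290.1 105. ] shoulder [289.4 114.5]
tcp [290.  111.5]
```

View pics/z.png

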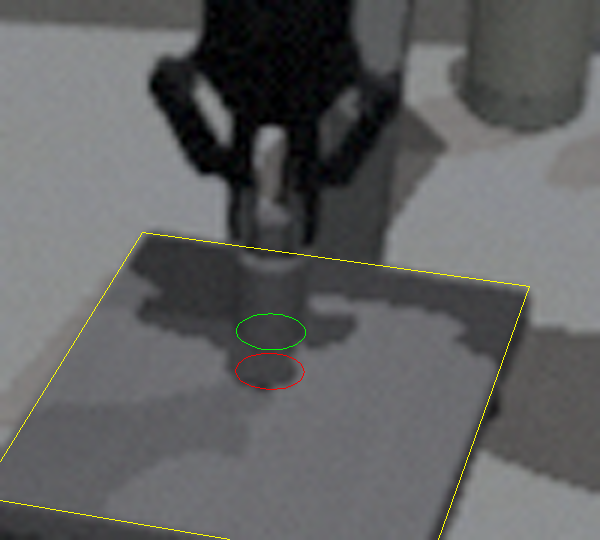

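The weight's body ends at the green outline, about 35 mm above the platform. The dark patch below it is its shadow, and the platform outline fits, so the weight is centred. Handing in.

```bash
python3 -c "
from h import *
print(job_done())"
```

```text
the job is handed in; nothing more can be done
None
```

The job is handed in: the lid is open on its stop, and the arm is holding the largest weight upright and still, about 35 mm above the middle of the scale's platform; from the camera views the scale is untouched and nothing else has moved.

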